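# Shim the soft foot of a dental suction blower

## Task

One of the three lugs on the tray side of the suction blower's bed stands clear of the base plate; the other two bear on it. Take the slotted steel shim from the tray, try it gently under the lugs until you find the one that lets it in, never forcing it, and leave it lying flat on the plate under that lug, pushed home until its slot meets the bolt. Do not disturb the other things.

Things in the scene. Friction and masses are not known exactly. Their poses are not given: they have to be found in the camera images.
- blower: Dental suction blower, fixed: ribbed motor and round aluminium housing along x, up to 185 mm high, on a bed on a grey base plate 340 x 280 mm, 12 mm thick. Origin under the plate (plate y -150 to 130). Three tray-side lugs stick out to -y at x -100, 0, 100: each 46 wide, outer edge at y -85, from 6.5 to 20 mm above the plate, 8 mm bolt at y -62 rising to 52 mm above the plate, bed wall at y -38.
- lug1 (a point): The first, at blower x -100 mm, of the three tray-side lugs (see blower). The point is on its bolt's axis at the base plate's top face, 23 mm in from the lug's edge. Axes as blower: +y is the way in under the lug. The lugs look alike: two have a pad that bears on the plate 10 mm in from the edge and stops the shim there; one, not always the same, lets it in with 2.5 mm to spare.
- lug2 (a point): The second, at blower x 0, of the three tray-side lugs (see blower). The point is on its bolt's axis at the base plate's top face, 23 mm in from the lug's edge. Axes as blower: +y is the way in under the lug. The lugs look alike: two have a pad that bears on the plate 10 mm in from the edge and stops the shim there; one, not always the same, lets it in with 2.5 mm to spare.
- lug3 (a point): The third, at blower x +100 mm, of the three tray-side lugs (see blower). The point is on its bolt's axis at the base plate's top face, 23 mm in from the lug's edge. Axes as blower: +y is the way in under the lug. The lugs look alike: two have a pad that bears on the plate 10 mm in from the edge and stops the shim there; one, not always the same, lets it in with 2.5 mm to spare.
- tray: Dark steel instrument tray, fixed, 340 x 250 mm inside, floor 2 mm thick, sloping rim 27 mm high. Origin under its centre. The shim lies in it, beside a spanner, a mouth mirror, a handpiece, a spare nut and bolt.
- spanner: Bystander: flat steel spanner 150 mm long lying in the tray, origin under its middle.
- mirror: Bystander: thin steel mouth mirror 170 mm long lying in the tray, origin under its handle.
- spare_nut: Bystander: dark steel nut, 18 mm, 8 mm high, in the tray.
- spare_bolt: Bystander: steel hex bolt 34 mm long lying in the tray.
- washer: Bystander: steel washer, 21 mm across, 3 mm thick, on the near right corner of the blower's base plate (blower x 150, y -133 mm), clear of the lugs.
- handpiece: Bystander: white pencil-like handpiece 130 mm long, 19 mm high, lying in the tray.
- shim_grip (a point): Centre of the upright steel grip welded on the shim's rear end: 10 mm along x, 24 wide along y, 40 tall. Shim: flat steel plate 88 x 46 x 4 mm, about 0.17 kg; this point is 28 mm above its underside and 81 mm behind its fork tips. +x points from the grip to the open, forked end, z up when flat. The fork's slot is 14 mm wide and 24 mm deep.
- shim_seat (a point): Point on the shim's centre line at its underside, in the slot, 20 mm behind the fork tips and 61 mm ahead of the grip: where the bolt's axis comes when the slot's end touches the bolt. When home it coincides with the lug point of the lug that stands clear, and the fork tips are 43 mm in from the lug's outer edge. Axes as shim_grip.
Not all that is in view belongs to the job. What is shaped like the part that bears shim_grip but orange or purple is not meant.

How it is judged:
On the way, in this order (a step that is already met when the one before it is completed fails the run):
1. the shim, held in the gripper, is lifted out of the tray (height (world z) of shim_seat above 0.03 m and contact force between the fingers and shim above 1 N), for 0.2 s.
2. the shim, still held, has been slid under a lug until its slot is around the bolt (contact force between the fingers and shim above 1 N and (distance between shim_seat and lug1 below 0.01 m or distance between shim_seat and lug2 below 0.01 m or distance between shim_seat and lug3 below 0.01 m)), for 0.1 s.
At the end, for the whole second after the job is handed in: The shim lies flat (within 3 degrees) and at rest on the base plate under the lug that stands clear, slot around its bolt and home: shim_seat within 5.5 mm of that lug's point ((distance between shim_seat and lug1 below 0.0055 m or distance between shim_seat and lug2 below 0.0055 m or distance between shim_seat and lug3 below 0.0055 m) and angle between shim_seat's own z axis and vertical below 0.05 rad and linear speed of shim below 0.01 m/s); the robot touches nothing.
It fails at once if the shim is forced: pressed with more than 35 N against the blower, its bed or its bolts (contact force between shim and blower above 35 N or contact force between shim and stud_a above 35 N or contact force between shim and stud_b above 35 N or contact force between shim and stud_c above 35 N).
It fails at once if another thing is shifted by more than 30 mm (distance of any of spanner, mirror, spare_nut, handpiece, spare_bolt, washer from where it was at the start of the episode above 0.03 m).
It also fails if it takes over 58 s, if anything falls off the work surface, if the arm or the gripper's body presses on something with over 40 N, if the wrist force passes 120 N, or if a joint passes its speed limit or range.

## Robot

A 6-joint arm with a two-finger parallel gripper is mounted at the origin on the work surface. World frame = base frame: x ahead of the robot, y to its left, z up, the work surface at z = 0. Lengths are in m, angles in rad, forces in N, time in s.
With the tool pointing down it reaches from about 0.35 to 0.975 m from the base axis. Payload 4.9 kg.
Tool frame: the origin (TCP) lies between the finger pads; the fingertips stand 19 mm ahead of it and the grasp point (between the pads) is the TCP; z points along the fingers, y is the line along which they close (so a half turn about z gives the same grasp; the last joint's range is limited). The gripper opens to 85 mm and grips with 20 to 120 N. Pads are 22 mm wide; open, the fingers measure 114 mm over their backs; the gripper's body (76 mm by 85 mm) begins 54 mm behind the grasp point. The pads swing forward as they close: fully open they stand 13 mm farther back than shut.
Start: joints at [-1.354, 0.053, 1.613, -0, 1.476, -0.119], TCP at [0.206, -0.59, 0.25] pointing down, gripper open.
Joint ranges: [-3.01, 3.01], [-1.01, 2.22], [0.06, 2.58], [-1.02, 4.17], [0.09, 2.62], [-3.14, 3.14]. Speed limits (rad/s): [2.57, 2.57, 3.14, 3.14, 3.14, 3.14].

## Interface

Orientations are given as a rotation vector (axis times angle).
In Python, from station import ctrl gives the robot as it stands. The module is installed in compiled form; this text tells all that it offers.
- The arm moves only by the tool servo_tool, never from a script. Its argument "increments" is a list that holds one entry, the list of rows, each a list of 5 numbers: the finger opening in cm, from 0 to 8.54, then the shift along the tool's x, y, z in cm, then the turn about the tool's z in degrees. A call has 1 to 5 rows; each row is the pose to reach, as a shift and turn from the pose commanded when the call began, along the tool's axes at that moment; what a row does not reach only later rows make up. A row lasts 1/10 s, in which the tool goes at most 50 mm and 8.59 degrees, less where a joint would pass 70% of its speed; a pose out of reach is approached as far as the arm can. A call with a gripper value outside its range is refused whole. The fingers move at their own pace and stop on an object; "newtons" is the grip in N (left out, the last holds). Time passes only in rows, so rows that repeat a pose let the fingers close. It gives the time, the measured TCP pose, the force, the opening and the grip force at its end, in the units of the state.
- ctrl.get_obs(): the state, without advancing time (a new reading comes with each control period).
- ctrl.get_image(name): name is "side" or "top" or "wrist"; returns a dict with "img" (480x640x3 uint8, red, green, blue), "fx", "fy", "cx", "cy" (pixels), "rvec" (rotation vector, rad) and "tvec" (3), from world to camera coordinates, as OpenCV has them; the wrist camera has in their place "mount" (4x4, takes a point from camera to tool coordinates, whose origin is the TCP and whose axes are the flange's). Camera axes: x right, y down, z forward; pixel columns grow to the right and rows downward; lengths in m; the calibration is good to about 2 mm. The wrist camera is an equidistant fisheye: a pixel r from the principal point sees the ray r / f radians off the axis. A picture is of the moment at which its call begins: read the wrist's pose just before it. There is no depth.
- ctrl.finish_job(): hands the job in; it is judged then, once.
The state is a dict: "t": time; "q": joint angles; "dq": joint speeds; "effort": joint torques, N m; "tool_pos": TCP position; "tool_rot": TCP orientation; "contact_force": force on the tool from outside, world axes, zero at the start; "wrist_torque": the same for the moment, N m; "opening": finger opening in m; "grip_force": force on a finger pad.
Only numpy, scipy, OpenCV 4.12 (cv2) and the standard library are available. Lean on these libraries where they do the work, as an engineer would, in place of code of your own. Each camera call takes 0.05 s, during which the arm holds its last target. There are 200 camera calls.

## Working session

There is one attempt and no reset: what is moved stays moved. The work goes in short steps, Python scripts to look and compute and a tool call to move; the robot and the scene stay as the last step left them, time stands still between calls to the robot, and variables do not carry over. Pictures are saved under pics/ and viewed, at most 10 in all, crops included, and the job is handed in when it is done.

Besides the shell and the picture viewer there is one more tool, called after "Emit:" as name(argument=value, ...) on one line, values as JSON. servo_tool: Moves the arm, as the interface text tells. Its arguments: {"type":"object","properties":{"increments":{"type":"array"},"newtons":{"type":"number"}},"required":["increments"]}

```bash
mkdir -p pics; cat > h.py <<'E'
import numpy as np, cv2
from station import ctrl
R=lambda v: cv2.Rodrigues(np.array(v,float))[0]
def grab(n,f=None):
    o=ctrl.get_obs(); d=ctrl.get_image(n); d['o']=o
    if f: cv2.imwrite('pics/'+f,d['img'][:,:,::-1])
    return d
def ray(d,u,v):
    if 'mount' in d:
        x=np.array([(u-d['cx'])/d['fx'],(v-d['cy'])/d['fy']]); r=np.linalg.norm(x)+1e-12
        c=np.array([*(x/r*np.sin(r)),np.cos(r)]); M=np.array(d['mount']); T=R(d['o']['tool_rot'])
        return T@M[:3,3]+np.array(d['o']['tool_pos']), T@M[:3,:3]@c
    Q=R(d['rvec']); return -Q.T@np.array(d['tvec']).ravel(), Q.T@np.array([(u-d['cx'])/d['fx'],(v-d['cy'])/d['fy'],1])
def onz(d,u,v,z):
    o,r=ray(d,u,v); return o+r*(z-o[2])/r[2]
E
python3 - <<'E'
from h import *
a=grab('top','top.png');b=grab('side','side.png')
print(a['o']['tool_pos'],a['o']['tool_rot'])
for d in(a,b): print(d['fx'],ray(d,d['cx'],d['cy']))
E
```

```text
[ 0.20583133 -0.58951269  0.24905778] [-3.09538403e+00 -5.24690190e-01  1.65827567e-04]
440.95352714727676 (array([ 0.44613121, -0.01656072,  0.7815377 ]), array([ 0.09254872, -0.01950558, -0.99551709]))
449.7761017714287 (array([0.33911617, 0.50873669, 0.69507112]), array([ 0.22427208, -0.61974527, -0.75207568]))
```

View pics/top.png

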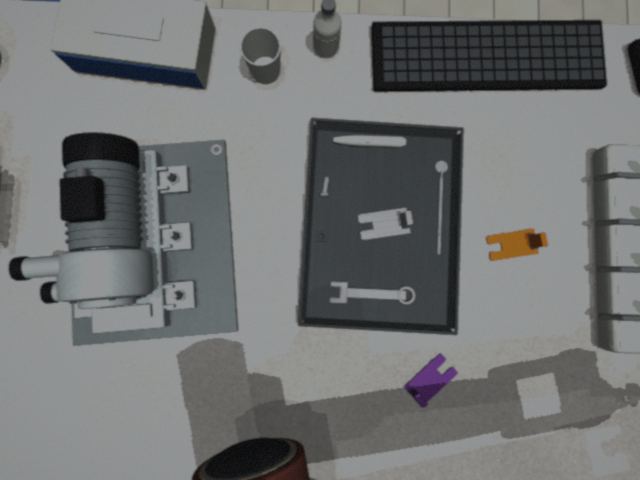

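View pics/side.png

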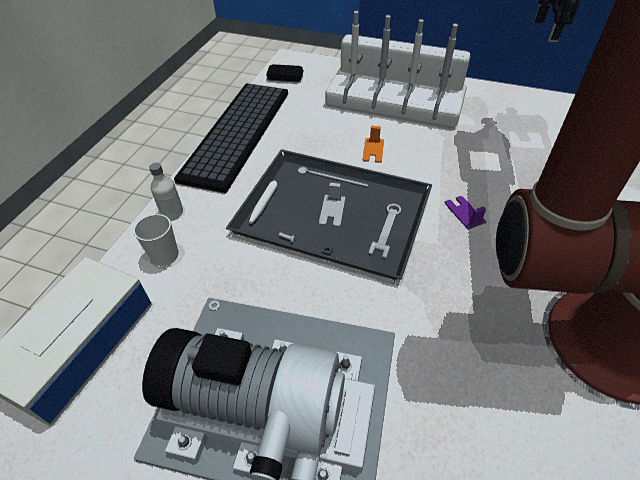

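The top view shows three things of the shim's shape: steel in the tray at (385,223) with its grip at (404,217), orange at (516,243) and purple (430,380). I choose the steel one. Its fork points left toward the blower, whose lugs are at (182,295), (177,237) and (173,178). The washer is at (216,150).

```bash
python3 - <<'E'
from h import *
im=cv2.imread('pics/top.png')
a=cv2.resize(im[195:250,345:425],(400*1,275),interpolation=cv2.INTER_CUBIC)
b=cv2.resize(im[150:320,140:240],(350,595),interpolation=cv2.INTER_CUBIC)
c=np.zeros((595,760,3),np.uint8); c[:275,:400]=a; c[:,405:755]=b
cv2.imwrite('pics/crop.png',c)
d=grab('top')
g=cv2.cvtColor(d['img'],cv2.COLOR_RGB2GRAY)
m=np.zeros_like(g); m[195:250,345:425]=(g[195:250,345:425]>110)
n,l,s,ce=cv2.connectedComponentsWithStats(m); k=1+s[1:,4].argmax(); print(s[k],ce[k])
P=np.argwhere(l==k)[:,::-1].astype(np.float32); r=cv2.minAreaRect(P);print(r,cv2.boxPoints(r))
W=np.array([onz(d,u,v,.006)[:2] for u,v in cv2.boxPoints(r)]);print(W)
for p in [(225,140),(237,331),(74,345)]: print(p,onz(d,*p,.012))
E
```

```text
[ 358  208   55   32 1051] [384.17031399 223.35585157]
((385.53961181640625, 223.14227294921875), (25.646015167236328, 53.27043533325195), 81.57302856445312) [[357.31277 214.36105]
 [410.0081  206.55435]
 [413.76645 231.9235 ]
 [361.07114 239.7302 ]]
[[ 0.56691227 -0.094897  ]
 [ 0.5838944  -0.18896068]
 [ 0.53846484 -0.19606764]
 [ 0.52176528 -0.10245654]]
(225, 140) [0.69252086 0.14450111 0.012     ]
(237, 331) [0.35787806 0.10819562 0.012     ]
(74, 345) [0.32767694 0.3822472  0.012     ]
```

View pics/crop.png

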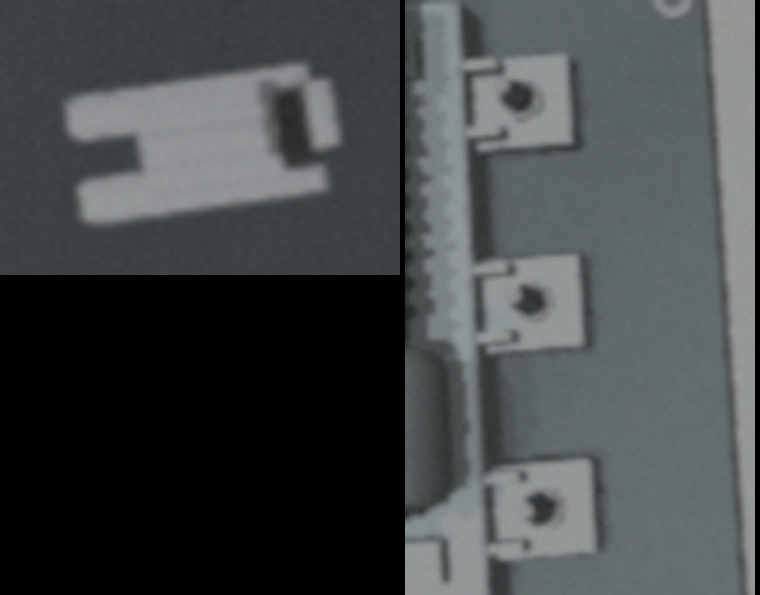

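The crop confirms the steel shim with its upright grip at the right end and its fork to the left. It also shows three square lugs with clear outer edges.

```bash
python3 - <<'E'
from h import *
d=grab('top')
f=lambda x,y,s,ox,oy:((x+.5)/s-.5+ox,(y+.5)/s-.5+oy)
tip=(onz(d,*f(67,100,5,345,195),.006)+onz(d,*f(80,222,5,345,195),.006))/2
rear=(onz(d,*f(308,66,5,345,195),.006)+onz(d,*f(328,190,5,345,195),.006))/2
u=tip-rear; print(tip,rear,np.linalg.norm(u),np.degrees(np.arctan2(u[1],u[0]))); u/=np.linalg.norm(u)
print('grip',(tip+rear)/2-u*37)
px=[(593,459),(600,551),(583,255),(588,346),(572,55),(577,147)][:]
W=np.array([onz(d,*f(x-405,y,3.5,140,150),.032)[:2] for x,y in px])
B=np.array([(-77,-85),(-123,-85),(23,-85),(-23,-85),(123,-85),(77,-85)])/1000.
order=[0,1,2,3,4,5]
Bc,Wc=B.mean(0),W.mean(0);H=(B-Bc).T@(W-Wc);U,S,V=np.linalg.svd(H);Rm=(U@V).T
t=Wc-Rm@Bc
print(Rm,np.degrees(np.arctan2(Rm[1,0],Rm[0,0])),t); print((W-(B@Rm.T+t))*1000)
for x in(-.1,0,.1): print('lug',Rm@[x,-.062]+t)
np.savez('b.npz',R=Rm,t=t)
print(Rm@[.15,-.133]+t,onz(d,216,150,.015))
o=d['o'];print(R(o['tool_rot']).round(3), o['tool_pos'])
E
```

```text
[ 0.54477988 -0.09886332  0.006     ] [ 0.55924785 -0.18592806  0.006     ] 0.08825866131021594 99.43490124793382
grip [ 6.61730895e+00 -3.66418778e+01  6.00000000e-03]
[[ 0.99413046 -0.10818792]
 [ 0.10818792  0.99413046]] 6.210867862740364 [0.50878376 0.27407876]
[[ 0.12172996  0.55105998]
 [ 2.18227779 -0.15279035]
 [-0.69902934 -0.12126103]
 [ 0.76701685  0.04006469]
 [-1.14160583 -0.16801605]
 [-1.23038943 -0.14905724]]
lug [0.41607836 0.20162388]
lug [0.51549141 0.21244267]
lug [0.61490445 0.22326146]
[0.67229232 0.1580876 ] [0.67287024 0.15886553 0.015     ]
[[ 0.944  0.33  -0.   ]
 [ 0.33  -0.944  0.002]
 [ 0.    -0.002 -1.   ]] [ 0.20585328 -0.58963392  0.24933293]
```

Emit:
servo_tool(increments=[[[5,4.2,-2.4,0,0],[5,8.4,-4.8,0,0],[5,12.6,-7.2,0,0],[5,16.8,-9.6,0,0],[5,21,-12,0,0]]])

```text
t: 0.7
tool_pos: [0.3655, -0.4059, 0.2502]
tool_rot: [3.097, 0.524, 0.0]
contact_force: [1.8, 0.1, -0.0]
opening: 0.0497
grip_force: 0.0
```

Emit:
servo_tool(increments=[[[5,4.2,-2.4,0.5,0],[5,8.4,-4.8,2,0],[5,12.6,-7.2,4,0],[5,16.8,-9.6,6,0],[5,21,-12,8,0]]])

```text
t: 1.2
tool_pos: [0.5197, -0.2287, 0.1726]
tool_rot: [3.097, 0.525, 0.001]
contact_force: [1.0, -0.6, 0.0]
opening: 0.05
grip_force: 0.0
```

Emit:
servo_tool(increments=[[[4.5,3,-2,1,6],[4.5,4.8,-3.2,2,9.9],[4.5,4.8,-3.2,2,9.9]]])

```text
t: 1.5
tool_pos: [0.5536, -0.1816, 0.151]
tool_rot: [-3.128, -0.261, 0.005]
contact_force: [-0.0, -0.5, -0.7]
opening: 0.0448
grip_force: 0.0
```

```bash
python3 - <<'E'
from h import *
d=grab('wrist','w1.png');o=d['o'];T=R(o['tool_rot'])
print(o['t'],o['tool_pos'],T.round(3),o['opening'],o['q'].round(2) if hasattr(o['q'],'round') else o['q'],d['cx'],d['cy'],d['fx'])
print(T.T@(np.array([.558,-.179,.032])-o['tool_pos']))
E
```

```text
1.5 [ 0.55359178 -0.18161377  0.15099235] [[ 0.986  0.166 -0.003]
 [ 0.166 -0.986  0.002]
 [-0.003 -0.003 -1.   ]] 0.04482053648910601 [-0.44  0.04  1.8   0.    1.31  0.96] 320.64761209692097 241.34029378615165 371.64829954431775
[ 0.00511142 -0.0015355   0.11898302]
```

View pics/w1.png

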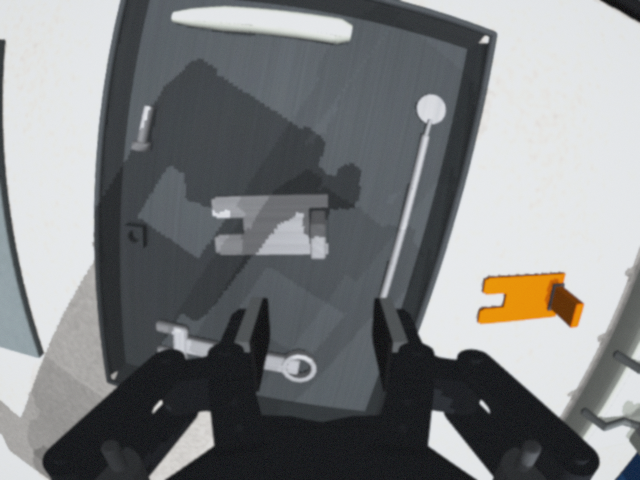

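The wrist view shows the shim ahead of the fingers, with its plate corners at about (211,197), (215,254), (328,195) and (326,256) and the grip at the right end. The mirror's handle is clear on the right.

```bash
python3 - <<'E'
from h import *
d=grab('wrist');o=d['o'];T=R(o['tool_rot']);p=np.array(o['tool_pos'])
a,b,c,e=[onz(d,*q,.006) for q in [(211,197),(215,254),(328,195),(326,256)]]
t=(a+b)/2;r=(c+e)/2;u=t-r;L=np.hypot(*u[:2]);print(t,r,L,np.degrees(np.arctan2(u[1],u[0])),np.degrees(np.arctan2(-T[1,1],-T[0,1])))
g=(t+r)/2-u/L*.037; print(g); g[2]=.032; print(T.T@(g-p)*100)
for q in [(311,258),(327,258),(312,207),(328,207)]: print(onz(d,*q,.048))
E
```

```text
[ 0.54384291 -0.0994253   0.006     ] [ 0.5580522  -0.18651801  0.006     ] 0.08824423211304105 99.26623817348089 99.52569526996675
[ 0.55690538 -0.17948883  0.006     ]
[ 0.44012155 -0.28665646 11.99791724]
[ 0.5467961  -0.17723388  0.048     ]
[ 0.5485318  -0.18754215  0.048     ]
[ 0.58057771 -0.1724727   0.048     ]
[ 0.58223583 -0.18234795  0.048     ]
```

Emit:
servo_tool(increments=[[[4.5,0.4,-0.2,4,0],[4.5,0.4,-0.2,8,0],[4.5,0.4,-0.2,10.5,0],[4.5,0.4,-0.2,11.8,0],[4.5,0.4,-0.2,11.8,0]]], newtons=60)

```text
t: 2.1
tool_pos: [0.5557, -0.1822, 0.0338]
tool_rot: [-3.13, -0.254, 0.004]
contact_force: [0.5, -0.3, -0.0]
opening: 0.0448
grip_force: 0.0
```

Emit:
servo_tool(increments=[[[0,0,0,0,0],[0,0,0,0,0],[0,0,0,0,0],[0,0,0,0,0],[0,0,0,0,0]]], newtons=60)

```text
t: 2.6
tool_pos: [0.5588, -0.1826, 0.0377]
tool_rot: [3.129, 0.256, 0.005]
contact_force: [-0.8, 0.2, 6.6]
opening: 0.0087
grip_force: 60.4
```

Emit:
servo_tool(increments=[[[0,0,0,-1,0],[0,0,0,-3,0],[0,0,0,-6,0],[0,0,0,-8,0],[0,0,0,-8,0]]])

```text
t: 3.1
tool_pos: [0.5592, -0.1827, 0.1193]
tool_rot: [3.128, 0.256, 0.01]
contact_force: [-0.2, 0.5, -1.9]
opening: 0.0096
grip_force: 59.3
```

```bash
python3 - <<'E'
from h import *
d=grab('wrist','w2.png');o=d['o'];print(o['tool_pos'],R(o['tool_rot']).round(4),o['contact_force'],o['wrist_torque'],o['opening'])
E
```

```text
[ 0.55923618 -0.18269432  0.11933651] [[ 0.9867  0.1625  0.0064]
 [ 0.1625 -0.9867 -0.0031]
 [ 0.0059  0.0041 -1.    ]] [-0.1503464   0.54213301 -1.91572309] [-0.02695495 -0.02202945  0.02853683] 0.009631045881482421
```

View pics/w2.png

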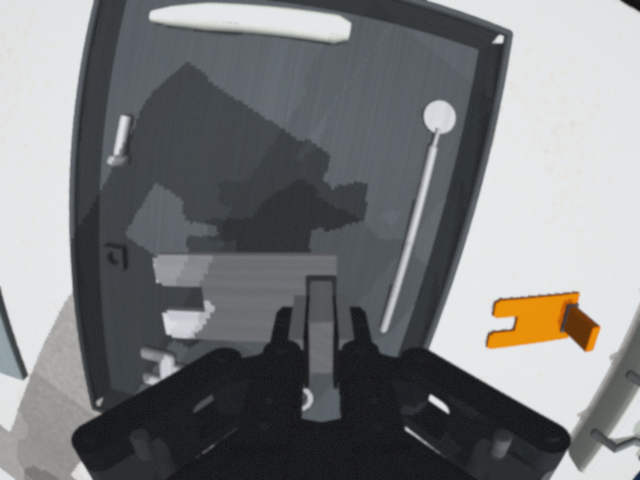

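The shim is held, its fork to the left with outer tip corners at about (153,256) and (161,338), and its rear upper corner at (336,256). The bystanders have not moved. Now I'll measure the shim in the tool frame.

```bash
python3 - <<'E'
from h import *
d=grab('wrist');o=d['o'];T=R(o['tool_rot']);p=np.array(o['tool_pos'])
im=d['img'];cv2.imwrite('pics/c2.png',cv2.resize(im[235:405,130:350,::-1],(770,595),interpolation=cv2.INTER_CUBIC))
for h in (.028,.0317,.035):
  q=[T.T@(onz(d,*x,p[2]-h)-p)*1000 for x in [(153,256),(161,338),(336,256),(159,285),(162,311)]]
  print(h,[x[:2].round(1) for x in q])
E
```

```text
0.028 [array([ 24. , -78.6]), array([-21.2, -82.8]), array([24.5,  6.2]), array([  9.2, -77.9]), array([ -5. , -78.9])]
0.0317 [array([ 22.6, -80.5]), array([-23.7, -84.8]), array([23.1,  6.4]), array([  7.5, -79.8]), array([ -7.1, -80.8])]
0.035 [array([ 21.4, -82.2]), array([-25.9, -86.6]), array([21.8,  6.5]), array([  5.9, -81.5]), array([ -9. , -82.5])]
```

View pics/c2.png

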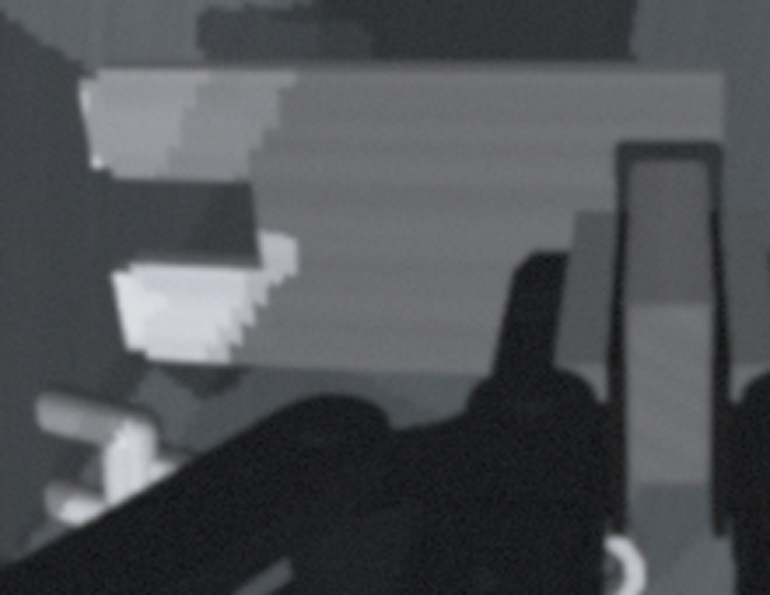

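Emit:
servo_tool(increments=[[[0,0.2,-4,0,0],[0,0.5,-8.5,0,0],[0,0.7,-13,0,0],[0,0.9,-17.5,0,1.5],[0,1.1,-21,0,3.1]]])

```text
t: 3.7
tool_pos: [0.5316, 0.0295, 0.1127]
tool_rot: [-3.136, -0.17, 0.007]
contact_force: [1.0, -0.2, -1.0]
opening: 0.0095
grip_force: 59.5
```

Emit:
servo_tool(increments=[[[0,0,-3,0,0],[0,0,-5,0,0],[0,0,-5,0,0],[0,0,-5,0,0]]])

```text
t: 4.1
tool_pos: [0.5273, 0.0769, 0.1134]
tool_rot: [3.136, 0.173, -0.005]
contact_force: [0.0, -0.6, -1.7]
opening: 0.0089
grip_force: 59.5
```

```bash
python3 - <<'E'
from h import *
d=grab('wrist','w3.png');o=d['o'];T=R(o['tool_rot']);p=np.array(o['tool_pos']);print(o['t'],p,T.round(4),np.degrees(np.arctan2(-T[1,1],-T[0,1])))
b=np.load('b.npz');print(b['R'].T@(p[:2]-b['t']))
E
```

```text
4.1 [0.52729756 0.07694848 0.11342071] [[ 9.940e-01  1.097e-01 -3.100e-03]
 [ 1.097e-01 -9.940e-01 -6.000e-04]
 [-3.200e-03  2.000e-04 -1.000e+00]] 96.29941309761239
[-0.00292198 -0.19797618]
```

View pics/w3.png

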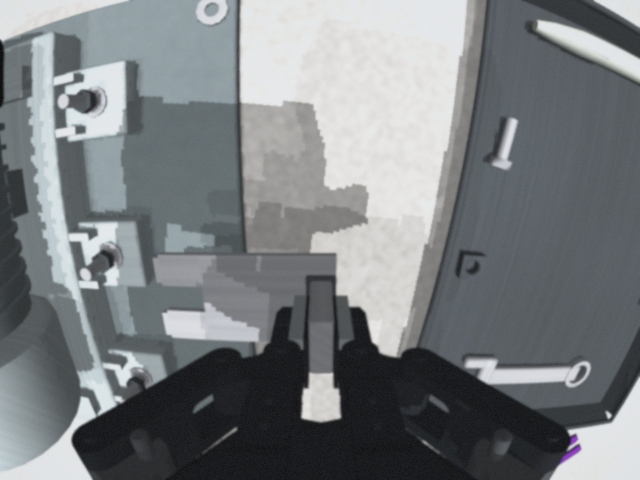

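The wrist view shows lug 3's washer at about (95,101), lug 2's at (112,256) and the fork tips at about (156,256)–(165,338). Lug 3's outer edge is near x=133 and lug 2's near x=147. I'll use these to check the blower pose.

```bash
python3 - <<'E'
from h import *
d=grab('wrist');o=d['o'];T=R(o['tool_rot']);p=np.array(o['tool_pos']);print(p,o['contact_force'])
b=np.load('b.npz')
B=lambda w:(b['R'].T@(w[:2]-b['t'])*1000).round(1)
for n,q,z in [('w3',(96,101),.032),('w2',(113,256),.032),('e3a',(135,61),.032),('e3b',(130,137),.032),('e2a',(147,221),.032),('e2b',(153,287),.032),('washer',(212,10),.015),('plate edge',(243,200),.012),('plate edge',(238,60),.012)]:
  print(n,B(onz(d,*q,z)))
im=cv2.resize(d['img'][40:400,50:180,::-1],None,fx=1.65*1,fy=1.65)
L=cv2.resize(d['img'][195:310,60:200,::-1],(700,575),interpolation=cv2.INTER_CUBIC);cv2.imwrite('pics/c3.png',L)
E
```

```text
[0.52764829 0.07645745 0.11380156] [ 0.1044157   0.77140134 -1.15365516]
w3 [100.9 -60.7]
w2 [  0.4 -61.1]
e3a [121.6 -89.5]
e3b [ 75.9 -84.7]
e2a [ 23.8 -91.2]
e2b [-20.9 -88.2]
washer [ 151.8 -132.5]
plate edge [  31.3 -149.4]
plate edge [ 118.4 -148.5]
```

View pics/c3.png

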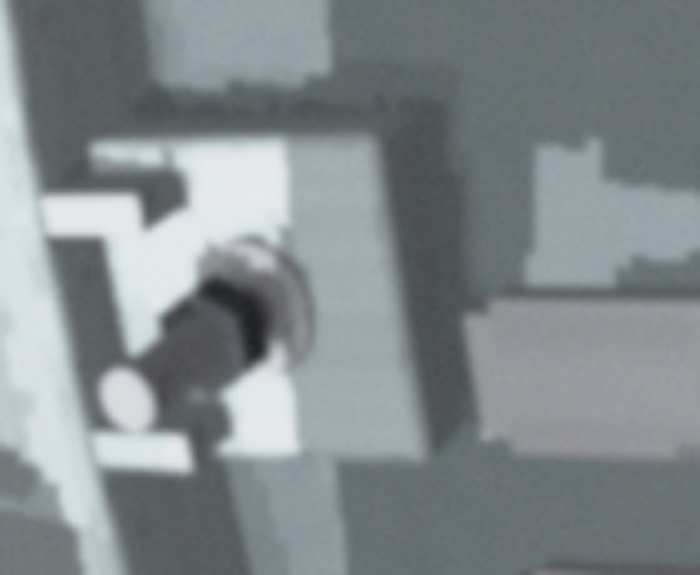

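Emit:
servo_tool(increments=[[[0,0.35,0,2,0],[0,0.35,0,4.5,0],[0,0.35,0,6,0],[0,0.35,0,6.2,0],[0,0.35,0,6.2,0]]])

```text
t: 4.7
tool_pos: [0.5317, 0.0768, 0.0529]
tool_rot: [3.137, 0.17, -0.002]
contact_force: [0.0, 0.4, -0.7]
opening: 0.0091
grip_force: 59.4
```

```bash
cat > st.py <<'E'
from h import *
o=ctrl.get_obs();T=R(o['tool_rot']);p=np.array(o['tool_pos']);b=np.load('b.npz')
s=p+T@[-.0005,-.061,.0357]
print('t',o['t'],'tcp',p.round(4),'seat in blower',(b['R'].T@(s[:2]-b['t'])*1000).round(1),'z',s[2].round(4),'ydir z',T[2,:2].round(4),'head',np.degrees(np.arctan2(-T[1,1],-T[0,1])).round(2),'F',np.array(o['contact_force']).round(1))
E
python3 st.py
```

```text
t 4.7 tcp [0.5317 0.0768 0.0529] seat in blower [   1.  -137.6] z 0.0172 ydir z [-0.0011 -0.    ] head 96.2 F [ 0.   0.4 -0.7]
```

Emit:
servo_tool(increments=[[[0,0,0,0.2,0],[0,0,0,0.3,0],[0,0,0,0.4,0],[0,0,0,0.4,0]]])

```text
t: 5.1
tool_pos: [0.5322, 0.0774, 0.0496]
tool_rot: [3.137, 0.171, 0.001]
contact_force: [-0.4, -0.4, -2.4]
opening: 0.0089
grip_force: 59.4
```

Emit:
servo_tool(increments=[[[0,0,0,0.1,0],[0,0,0,0.1,0],[0,0,0,0.1,0]]])

```text
t: 5.4
tool_pos: [0.5319, 0.0773, 0.0482]
tool_rot: [3.137, 0.171, -0.0]
contact_force: [0.1, 0.1, -2.0]
opening: 0.0087
grip_force: 59.4
```

```bash
python3 st.py
```

```text
t 5.4 tcp [0.5319 0.0773 0.0482] seat in blower [   1.2 -137.1] z 0.0125 ydir z [-0.  0.] head 96.24 F [ 0.1  0.1 -2. ]
```

Emit:
servo_tool(increments=[[[0,0,0,0.1,0],[0,0,0,0.1,0],[0,0,0,0.1,0]]])

```text
t: 5.7
tool_pos: [0.5322, 0.0773, 0.0476]
tool_rot: [3.137, 0.171, 0.001]
contact_force: [-0.4, -0.3, 2.6]
opening: 0.0091
grip_force: 60.0
```

Emit:
servo_tool(increments=[[[0,0,0,0.1,0],[0,0,0,0.1,0],[0,0,0,0.1,0]]])

```text
t: 6.0
tool_pos: [0.5324, 0.0772, 0.0474]
tool_rot: [3.137, 0.171, 0.0]
contact_force: [-3.1, -1.7, 6.8]
opening: 0.0087
grip_force: 60.8
```

Emit:
servo_tool(increments=[[[0,0,0,-0.22,0],[0,0,-0.8,-0.22,0],[0,0,-1.8,-0.22,0],[0,0,-2.6,-0.22,0],[0,0,-2.6,-0.22,0]]])

```text
t: 6.5
tool_pos: [0.5286, 0.1045, 0.048]
tool_rot: [-3.137, -0.174, 0.001]
contact_force: [0.2, -0.5, -1.4]
opening: 0.009
grip_force: 59.5
```

Emit:
servo_tool(increments=[[[0,0,-0.3,0,0],[0,0,-0.5,0,0],[0,0,-0.7,0,0],[0,0,-0.7,0,0]]])

```text
t: 6.9
tool_pos: [0.5284, 0.1102, 0.0485]
tool_rot: [-3.137, -0.171, -0.0]
contact_force: [0.3, 0.5, -2.3]
opening: 0.0091
grip_force: 59.5
```

```bash
python3 st.py
```

```text
t 6.9 tcp [0.5284 0.1102 0.0485] seat in blower [   1.2 -104. ] z 0.0128 ydir z [ 0.0001 -0.    ] head 96.24 F [ 0.3  0.5 -2.3]
```

Emit:
servo_tool(increments=[[[0,0,-0.2,0,0],[0,0,-0.4,0,0],[0,0,-0.6,0,0],[0,0,-0.6,0,0]]])

```text
t: 7.3
tool_pos: [0.5277, 0.1163, 0.0484]
tool_rot: [-3.137, -0.171, 0.0]
contact_force: [0.4, 0.1, -1.5]
opening: 0.009
grip_force: 59.5
```

Emit:
servo_tool(increments=[[[0,0,-0.2,0,0],[0,0,-0.3,0,0],[0,0,-0.3,0,0]]])

```text
t: 7.6
tool_pos: [0.5274, 0.1192, 0.0484]
tool_rot: [-3.137, -0.171, 0.0]
contact_force: [0.3, -0.2, -0.8]
opening: 0.0089
grip_force: 59.5
```

Emit:
servo_tool(increments=[[[0,0,-0.2,0,0],[0,0,-0.3,0,0],[0,0,-0.3,0,0]]])

```text
t: 7.9
tool_pos: [0.5271, 0.1222, 0.0484]
tool_rot: [-3.137, -0.171, 0.0]
contact_force: [0.2, 0.1, -1.5]
opening: 0.0087
grip_force: 59.5
```

```bash
python3 st.py
```

```text
t 7.9 tcp [0.5271 0.1222 0.0484] seat in blower [  1.2 -92. ] z 0.0127 ydir z [ 0. -0.] head 96.25 F [ 0.2  0.1 -1.5]
```

Emit:
servo_tool(increments=[[[0,0,-0.2,0,0],[0,0,-0.3,0,0],[0,0,-0.3,0,0]]])

```text
t: 8.2
tool_pos: [0.5267, 0.1252, 0.0484]
tool_rot: [-3.137, -0.171, 0.0]
contact_force: [1.4, -0.3, -2.1]
opening: 0.0092
grip_force: 59.5
```

Emit:
servo_tool(increments=[[[0,0,-0.2,0,0],[0,0,-0.3,0,0],[0,0,-0.3,0,0]]])

```text
t: 8.5
tool_pos: [0.5264, 0.1282, 0.0484]
tool_rot: [-3.137, -0.171, 0.0]
contact_force: [-0.0, 0.5, -2.0]
opening: 0.0087
grip_force: 59.5
```

Emit:
servo_tool(increments=[[[0,0,-0.2,0,0],[0,0,-0.4,0,0],[0,0,-0.6,0,0],[0,0,-0.6,0,0]]])

```text
t: 8.9
tool_pos: [0.5257, 0.1342, 0.0484]
tool_rot: [-3.137, -0.172, 0.0]
contact_force: [-0.2, 0.2, -2.2]
opening: 0.0091
grip_force: 59.5
```

Emit:
servo_tool(increments=[[[0,0,-0.2,0,0],[0,0,-0.4,0,0],[0,0,-0.6,0,0],[0,0,-0.6,0,0]]])

```text
t: 9.3
tool_pos: [0.525, 0.1402, 0.0484]
tool_rot: [-3.137, -0.171, 0.0]
contact_force: [0.7, 0.7, -1.7]
opening: 0.0091
grip_force: 59.5
```

Emit:
servo_tool(increments=[[[0,0,-0.2,0,0],[0,0,-0.4,0,0],[0,0,-0.6,0,0],[0,0,-0.6,0,0]]])

```text
t: 9.7
tool_pos: [0.5244, 0.1462, 0.0484]
tool_rot: [-3.137, -0.171, -0.0]
contact_force: [0.3, -0.4, -1.5]
opening: 0.009
grip_force: 59.5
```

```bash
python3 st.py
```

```text
t 9.7 tcp [0.5244 0.1462 0.0484] seat in blower [  1.2 -67.9] z 0.0127 ydir z [ 0.     -0.0001] head 96.26 F [ 0.3 -0.4 -1.5]
```

Emit:
servo_tool(increments=[[[0,0,-0.15,0,0],[0,0,-0.3,0,0],[0,0,-0.3,0,0]]])

```text
t: 10.0
tool_pos: [0.5241, 0.149, 0.0484]
tool_rot: [-3.137, -0.171, 0.0]
contact_force: [0.5, 0.5, -1.2]
opening: 0.009
grip_force: 59.5
```

Emit:
servo_tool(increments=[[[0,0,-0.1,0,0],[0,0,-0.2,0,0],[0,0,-0.2,0,0]]])

```text
t: 10.3
tool_pos: [0.5239, 0.151, 0.0484]
tool_rot: [-3.137, -0.171, -0.0]
contact_force: [0.1, 0.5, -2.3]
opening: 0.0088
grip_force: 59.5
```

Emit:
servo_tool(increments=[[[0,0,-0.1,0,0],[0,0,-0.1,0,0],[0,0,-0.1,0,0]]])

```text
t: 10.6
tool_pos: [0.5238, 0.1519, 0.0484]
tool_rot: [3.137, 0.171, -0.0]
contact_force: [0.8, 0.4, -1.5]
opening: 0.0088
grip_force: 59.5
```

```bash
python3 st.py
```

```text
t 10.6 tcp [0.5238 0.1519 0.0484] seat in blower [  1.2 -62.1] z 0.0127 ydir z [-0.0001  0.    ] head 96.24 F [ 0.8  0.4 -1.5]
```

Emit:
servo_tool(increments=[[[0,0,-0.1,0,0],[0,0,-0.1,0,0],[0,0,-0.1,0,0]]])

```text
t: 10.9
tool_pos: [0.5237, 0.1529, 0.0484]
tool_rot: [3.137, 0.171, 0.0]
contact_force: [0.2, 0.1, -1.9]
opening: 0.0085
grip_force: 59.5
```

Emit:
servo_tool(increments=[[[0,0,-0.1,0,0],[0,0,-0.1,0,0],[0,0,-0.1,0,0]]])

```text
t: 11.2
tool_pos: [0.5236, 0.1539, 0.0484]
tool_rot: [-3.137, -0.171, 0.0]
contact_force: [0.3, 0.5, -1.9]
opening: 0.009
grip_force: 59.5
```

Emit:
servo_tool(increments=[[[0,0,-0.1,0,0],[0,0,-0.1,0,0],[0,0,-0.1,0,0]]])

```text
t: 11.5
tool_pos: [0.5235, 0.1547, 0.0485]
tool_rot: [3.137, 0.171, 0.0]
contact_force: [-0.1, -1.4, -1.3]
opening: 0.009
grip_force: 59.5
```

Emit:
servo_tool(increments=[[[0,0,-0.1,0,0],[0,0,-0.1,0,0],[0,0,-0.1,0,0]]])

```text
t: 11.8
tool_pos: [0.5236, 0.1551, 0.0486]
tool_rot: [3.135, 0.171, 0.0]
contact_force: [-0.3, -4.7, -0.4]
opening: 0.009
grip_force: 59.6
```

```bash
python3 st.py
```

```text
t 11.8 tcp [0.5236 0.1551 0.0486] seat in blower [  1.3 -59. ] z 0.0128 ydir z [0.     0.0018] head 96.26 F [-0.3 -4.7 -0.4]
```

Emit:
servo_tool(increments=[[[0,0,0.12,0.05,0],[0,0,0.12,0.1,0],[0,0,0.12,0.1,0]]])

```text
t: 12.1
tool_pos: [0.5236, 0.1547, 0.0478]
tool_rot: [-3.137, -0.171, -0.0]
contact_force: [-2.4, -3.3, 1.1]
opening: 0.0094
grip_force: 60.1
```

Emit:
servo_tool(increments=[[[1.4,0,0,0,0],[1.8,0,0,0,0],[2.2,0,0,0,0],[2.2,0,0,0,0]]])

```text
t: 12.5
tool_pos: [0.5235, 0.1549, 0.0475]
tool_rot: [-3.137, -0.171, -0.0]
contact_force: [0.2, -0.3, -0.1]
opening: 0.0216
grip_force: 0.0
```

Emit:
servo_tool(increments=[[[2.2,0,0,-0.5,0],[2.2,0,0,-2,0],[2.2,0,0,-4.5,0],[2.2,0,0,-7,0],[2.2,0,0,-7,0]]])

```text
t: 13.0
tool_pos: [0.5268, 0.1552, 0.1233]
tool_rot: [-3.136, -0.171, -0.015]
contact_force: [0.8, -0.2, 1.0]
opening: 0.0219
grip_force: 0.0
```

```bash
python3 - <<'E'
from h import *
d=grab('wrist','w4.png');print(d['o']['t'],d['o']['contact_force'])
E
```

```text
13.0 [ 0.75229038 -0.17380146  1.01695924]
```

View pics/w4.png

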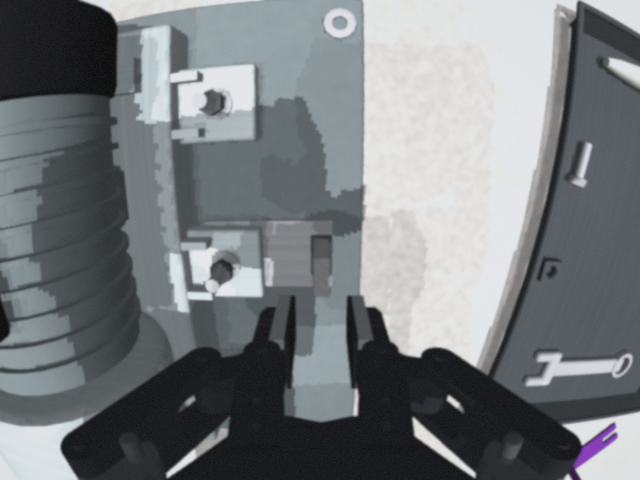

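The shim lies flat under lug 2, its rear edge at x≈331 and the lug edge at x≈263. The gripper is clear. I'll check the rear edge numerically and then hand in.

```bash
python3 - <<'E'
from h import *
d=grab('wrist');b=np.load('b.npz')
B=lambda w:(b['R'].T@(w[:2]-b['t'])*1000).round(1)
print('rear',[B(onz(d,*q,.016)) for q in [(331,222),(331,291)]],'lug edge',[B(onz(d,*q,.032)) for q in [(262,228),(264,297)]],'washer',B(onz(d,224,266,.032)))
print(ctrl.finish_job())
E
```

```text
rear [array([  23.2, -126.2]), array([ -25.1, -126.7])] lug edge [array([ 23.8, -84.5]), array([-22.1, -83.3])] washer [ -0.9 -58.8]
the job is handed in; nothing more can be done
None
```

The shim went in freely under lug 2, the first lug I tried, and lies flat on the plate with its slot against the bolt. The gripper is clear, and the job was handed in at about 13 s (no verdict was returned).

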